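Tip the thermometer's receiver out of its foam case and turn it screen up

ROBOT

A 6-joint arm with a two-finger parallel gripper is mounted at the origin on a cart in front of the work surface, level with it; the furniture and walls round the work are solid. World frame = base frame: x ahead of the robot, y to its left, z up, the work surface at z = 0. Lengths are in mm, angles in rad, forces in N, time in s.
With the tool pointing down it reaches from about 275 to 1000 mm from the base axis. Payload 8.4 kg.
Tool frame: the origin (TCP) lies midway between the tips of the shut fingers; the grasp point (between the pads) lies grip_depth behind it (grip_depth is the distance from the TCP to the grasp point, in mm); z points along the fingers, y is the line along which they close (so a half turn about z gives the same grasp; the last joint's range is limited). The gripper opens to 85 mm and grips with 20 to 120 N. Pads are 22 mm wide; open, the fingers measure 114 mm over their backs; the gripper's body (76 mm by 85 mm) begins 54 mm behind the grasp point. The pads swing forward as they close: fully open they stand 13 mm farther back than shut.
Start: joints at [-1.243, 0.353, 1.633, -0, 1.155, -0.002], TCP at [202.407, -591.32, 231.281] pointing down, gripper open.
Joint ranges: [-2.63, 2.63], [-0.92, 2.1], [0.06, 2.66], [-1.3, 4.44], [0, 2.69], [-3.02, 3.02]. Speed limits (rad/s): [2.22, 2.22, 2.79, 3.14, 3.14, 3.14].

INTERFACE

Orientations are given as [roll, pitch, yaw] about the fixed x, y, z axes, in that order (R = Rz(yaw) Ry(pitch) Rx(roll)).
In Python, from rig import * gives the robot as it stands.
- The arm moves only by the shell command python3 -m creep 'ROWS' [FORCE]. ROWS is JSON, a list of rows, each an object of numbers: "x", "y", "z": the shift along the tool's x, y, z in mm; "rx", "ry", "rz": the turn, a rotation vector about the tool's x, y, z in rad; "hand": the finger opening in mm, from 0 to 85.4. A call has 1 to 20 rows; each row shifts and turns the commanded pose from where the row before left it, along the tool's axes as they then stand; what a row does not reach is not made up. A row lasts 1/8 s, in which the tool goes at most 62.5 mm and 10.7 degrees, less where a joint would pass 70% of its speed; a pose out of reach is approached as far as the arm can. A call with a gripper value outside its range is refused whole. The fingers move at their own pace and stop on an object; FORCE is the grip in N (left out, the last holds). Time passes only in rows, so rows that do not move let the fingers close. It gives the time, the measured TCP pose, the force, the opening and the grip force at its end, in the units of the state.
- sense(): the state, without advancing time (a new reading comes with each control period).
- grab_frame(name): name is "scene" or "top" or "wrist"; returns the picture (400x640x3 uint8, red, green, blue); there is no depth.
- get_calibration(name): a dict with "K" (3x3 intrinsics, pixels), "k1" (the pictures are not rectified: a ray, as slopes to the right and down, at radius r is drawn at 1 + k1 r^2 times it, then the intrinsics apply), "R" (3x3) and "t" (3): a world point X has camera coordinates R X + t. Camera axes: x right, y down, z forward; pixel columns grow to the right and rows downward; lengths in mm; the calibration is good to about 2 mm. A picture is of the moment at which its call begins: read the wrist's pose just before it. get_calibration takes no time and is no camera call; for the wrist camera it gives the pose at the moment of the call.
- sign_off(): hands the job in; it is judged then, once.
The state is a dict: "clock": time; "qpos": joint angles; "qvel": joint speeds; "joint_efforts": joint torques, N m; "eef_pos": TCP position; "tcp_rot": TCP orientation; "contact_force": force on the tool from outside, world axes, zero at the start; "wrist_torque": the same for the moment, N m; "opening": opening from 0.0 (shut) to 1.0 (fully open); "grasp_force": force on a finger pad.
Only numpy, scipy, OpenCV 4.12 (cv2) and the standard library are available. Lean on these libraries where they do the work, as an engineer would, in place of code of your own. Each camera call takes 0.05 s, during which the arm holds its last target. There are 200 camera calls.

TASK

The flat white receiver of the roast thermometer lies screen-down, flush in a tight foam cutout of its open case. Reach into the finger scoop, lift that edge first while the opposite edge stays in the cutout, and turn the receiver over like a page, so that it ends lying flat, screen up, on the padded half of the case with no part of it left over the cutout. Be gentle with it (never press or squeeze it with more than about 10 N, and do not fling it or drop it from a height; letting it topple over onto the pad is fine) and leave the jars, the salt shaker and the timer where they stand.

Things in the scene. Friction and masses are not known exactly. Their poses are not given: they have to be found in the camera images.
- case: Open black carrying case, fixed, 220 (x) x 126 (y) x 40 mm. Origin: centre of its underside. +x runs from cutout half to padded half (to the robot's left, partly away from it), z up. In its frame (mm): foam top z = 40; cutout x -95 to -22, y -43.5 to 43.5, floor z = 26 (14 deep), vertical walls.
- scoop (a point): Middle of the scoop's floor at the case's right-hand end (case frame -110, 0, 6; axes of the case). The finger scoop is 62 mm wide (y), open at that end and above, runs 40 mm in +x through the end wall and 24 mm in under the receiver's edge; 20 mm of free height between its floor and the receiver.
- turning_edge (a point): Middle of the top of the cutout's +x wall (case frame -22, 0, 40), the edge over which the receiver is turned; axes of the case. Beyond it (+x) the surface is flat.
- pad (a point): Middle of the top of the padded half (case frame 42, 0, 40), blue-grey, axes of the case. Flat at z = 40 from the turning edge to x = 105, with a black rim 3 mm higher along y = +-55 to 60 and at the +x end.
- receiver_center (a point): Centre of the receiver, a loose white slab 70 (x) x 84 (y) x 14 mm, 60 to 130 g. Its z axis points out of its plain back: up at the start, down when the screen is up. At the start its axes are the case's, centre at case (-58.5, 0, 33), 1.5 mm play each side, top flush with the foam, edge at its x = -35 over the scoop. On the pad its centre is at z = 47. 1 to 3 N tilt it.
- salt_shaker: Bystander: salt shaker, 44 mm across, 90 mm high, origin at the centre of its foot; behind the case.
- timer: Bystander: red and white wind-up kitchen timer, 70 mm across, 53 mm high, origin at the centre of its foot; to the right of the case.
- honey_jar: Bystander: jar with a black lid, 71 mm across, 110 mm high, origin at the centre of its foot; behind the case.
- spice: Bystander: spice jar with a dark cap, 41 mm across, 105 mm high, origin at the centre of its foot; behind the case.
Mind the look-alikes: they are no part of the job. Of the things that look like the part that bears receiver_center, the middle-sized one is meant.

How it is judged:
By the outcome, as a careful person would: the job done as asked, in the order asked, and still so for the second after the job is handed in, with the robot touching nothing.
It also fails if it takes over 48 s, if anything falls off the work surface, if the arm or the gripper's body presses on something with over 40 N, if the wrist force passes 120 N, or if a joint passes its speed limit or range.

## Working session

There is one attempt and no reset: what is moved stays moved. The work goes in short steps, Python scripts to look and compute and a shell command to move; the robot and the scene stay as the last step left them, time stands still between calls to the robot, and variables do not carry over. Pictures are saved under pics/ and viewed, at most 10 in all, crops included, and the job is handed in when it is done.

```bash
ls; mkdir -p pics; python3 - <<'E'
from rig import *
import cv2,numpy as np
print(sense())
for n in("scene","top"):
    cv2.imwrite(f"pics/{n}0.png",grab_frame(n)[:,:,::-1]); c=get_calibration(n); print(n,c)
E
```

```text
pics
{'clock': 0.0, 'qpos': array([-1.24339627e+00,  3.53643417e-01,  1.63415472e+00,  2.28332611e-06,
        1.15521897e+00, -2.41857725e-03]), 'qvel': array([ 0.00032645,  0.00032981,  0.00066969,  0.0018119 , -0.00146466,
        0.00143037]), 'joint_efforts': array([-2.50031364e-03, -6.05258989e+01, -3.42066622e+01, -4.40359872e-04,
        9.33135976e-03,  1.67020232e-05]), 'eef_pos': array([ 202.25027301, -590.84832677,  230.55584137]), 'tcp_rot': array([-3.14016822e+00, -5.53278266e-06,  3.29817710e-01]), 'contact_force': array([ 0.37522342, -0.13982928, -0.25815778]), 'wrist_torque': array([ 0.01710974, -0.00357658, -0.01455997]), 'grasp_force': 0.0, 'opening': 0.9955751357816731}
scene {'K': array([[484.15407995,   0.        , 324.10410558],
       [  0.        , 484.15407995, 199.88928661],
       [  0.        ,   0.        ,   1.        ]]), 'k1': 0.03372005199390688, 'R': array([[-0.89865363, -0.43840587,  0.01489771],
       [-0.19156079,  0.36165998, -0.91241795],
       [ 0.39462148, -0.82280153, -0.40898843]]), 't': array([453.06241023, 223.98381656, 882.98051264])}
top {'K': array([[469.95817552,   0.        , 310.96326961],
       [  0.        , 469.95817552, 196.98688105],
       [  0.        ,   0.        ,   1.        ]]), 'k1': -0.12139708044760905, 'R': array([[-0.2000741 , -0.97976521, -0.00552242],
       [-0.95561388,  0.19638018, -0.21962911],
       [ 0.21626945, -0.0386648 , -0.97556781]]), 't': array([ -42.26711738,  587.7869061 , 1379.21159906])}
```

View pics/top0.png

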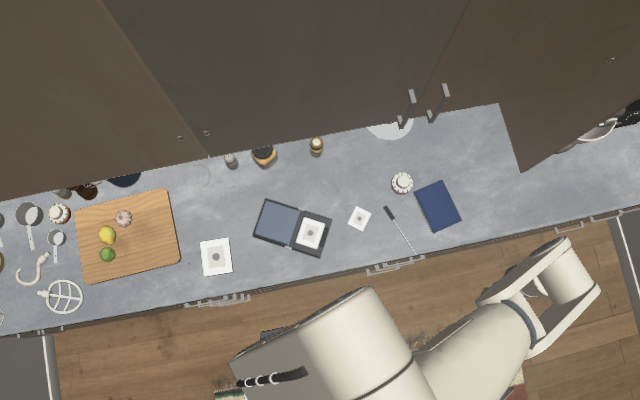

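View pics/scene0.png

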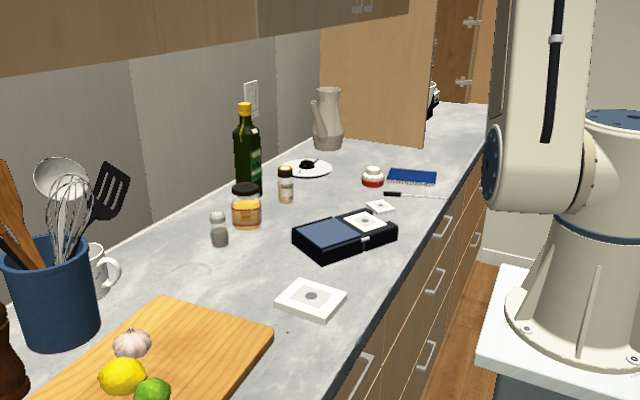

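The top view shows three white squares with a grey centre: a large one on the counter at (216,257), a middle-sized one in the case at (311,233), and a small one at (360,218). I choose the one in the case. The timer is at (402,183). The spice jar (316,145), honey jar (264,155) and salt shaker (231,160) stand behind the case.

```bash
cat > h.py <<'E'
from rig import *
import cv2,numpy as np
from scipy.spatial.transform import Rotation as Ro
def ray(c,px):
    p=np.linalg.inv(c["K"])@[px[0],px[1],1.]; d=p[:2]; u=d.copy()
    for _ in range(20): u=d/(1+c["k1"]*(u@u))
    return -c["R"].T@c["t"], c["R"].T@np.array([u[0],u[1],1.])
def onz(c,px,z):
    o,r=ray(c,px); return o+r*(z-o[2])/r[2]
def proj(c,X):
    q=c["R"]@np.asarray(X,float)+c["t"]; u=q[:2]/q[2]; u=u*(1+c["k1"]*(u@u)); return (c["K"]@[u[0],u[1],1])[:2]
def blob(m,near):
    cs,_=cv2.findContours(m.astype(np.uint8),cv2.RETR_EXTERNAL,cv2.CHAIN_APPROX_NONE)
    cs=[k for k in cs if cv2.contourArea(k)>30]
    return min(cs,key=lambda k:abs(cv2.pointPolygonTest(k,near,True)) if cv2.pointPolygonTest(k,near,False)<0 else 0)
E
python3 - <<'E'
from h import *
im=cv2.imread("pics/top0.png"); c=get_calibration("top")
hsv=cv2.cvtColor(im,cv2.COLOR_BGR2HSV)
for px in [(311,225),(280,220),(311,233),(300,215),(250,190)]: print(px,im[px[1],px[0]],hsv[px[1],px[0]])
for nm,m,near,z in [("rec",im.min(2)>170,(305,226),40),("rec_s",im.min(2)>170,(360,212),10),("rec_l",im.min(2)>170,(216,247),10),("case",(im.max(2)<75),(292,232),40)]:
    k=blob(m,near); W=np.array([onz(c,p[0],z)[:2] for p in k],np.float32); r=cv2.minAreaRect(W); print(nm,r,cv2.contourArea(k)); print(cv2.boxPoints(r).round())
m=(hsv[...,1]>60)&(hsv[...,2]>60)&(hsv[...,2]<140); k=blob(m,(277,220)); W=np.array([onz(c,p[0],40)[:2] for p in k],np.float32); print("pad",cv2.minAreaRect(W))
for n,p in dict(timer=(402,183),spice=(316,145),honey=(264,155),salt=(231,160)).items(): print(n,onz(c,p,60).round())
cv2.imwrite("pics/crop0.png",cv2.resize(im[185:275,190:390],None,fx=4,fy=4,interpolation=cv2.INTER_CUBIC))
E
```

```text
(311, 225) [221 227 228] [ 26   8 228]
(280, 220) [147 133 125] [109  38 147]
(311, 233) [150 152 150] [ 60   3 152]
(300, 215) [97 95 94] [110   8  97]
(250, 190) [162 159 156] [105   9 162]
rec ((463.77532958984375, -135.40011596679688), (69.91825103759766, 83.88490295410156), 60.458377838134766) 571.5
[[ 410. -145.]
 [ 483. -186.]
 [ 518. -126.]
 [ 445.  -84.]]
rec_s ((481.3761291503906, -297.0024719238281), (57.784873962402344, 67.98817443847656), 51.384735107421875) 357.0
[[ 437. -298.]
 [ 490. -341.]
 [ 526. -296.]
 [ 473. -253.]]
rec_l ((437.5357666015625, 176.62225341796875), (105.8908462524414, 143.33724975585938), 87.17908477783203) 1069.5
[[363. 127.]
 [507. 120.]
 [512. 226.]
 [369. 233.]]
case ((467.9343566894531, -3.7712974548339844), (101.16930389404297, 8.621562957763672), 59.466495513916016) 50.0
[[439. -45.]
 [446. -50.]
 [497.  38.]
 [490.  42.]]
pad ((203.06692504882812, -205.1143798828125), (1844.9034423828125, 570.427001953125), 77.7926254272461)
timer [ 555. -446.   60.]
spice [ 731. -209.   60.]
honey [731. -42.  60.]
salt [737.  64.  60.]
```

View pics/crop0.png

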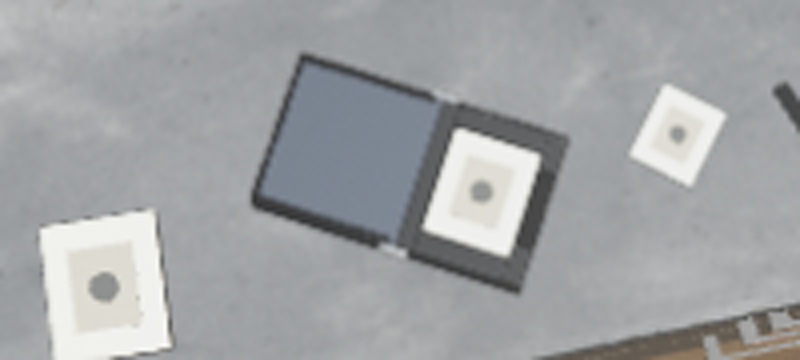

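The crop shows the middle-sized square, whose ray-cast size is 69.9 x 83.9 mm (70 x 84 given). It sits in the case at crop (482,190), with the pad to its left and the scoop notch to its right at (538,205). The +x case axis has a yaw of about 60.4°.

```bash
cat >> h.py <<'E'
A=np.deg2rad(60.46); O=np.array([463.8,-135.4])+58.5*np.array([np.cos(A),np.sin(A)])
def case(x,y,z): return np.array([O[0]+np.cos(A)*x-np.sin(A)*y, O[1]+np.sin(A)*x+np.cos(A)*y, z])
def incase(p):
    d=np.asarray(p[:2])-O; return np.array([np.cos(A)*d[0]+np.sin(A)*d[1],-np.sin(A)*d[0]+np.cos(A)*d[1],p[2]])
def want(tilt): # tool x=case x at tilt 0, z tilts from down to case +x
    return Ro.from_euler("z",A)*Ro.from_euler("x",np.pi)*Ro.from_euler("y",tilt)
def go(x,y,z,tilt):
    s=sense(); R=Ro.from_euler("xyz",s["tcp_rot"])
    print("tool shift",R.inv().apply(case(x,y,z)-s["eef_pos"]).round(1),"turn",(R.inv()*want(tilt)).as_rotvec().round(3))
def where():
    s=sense(); R=Ro.from_euler("xyz",s["tcp_rot"]); a=R.apply([0,0,1]); 
    f=s["contact_force"]; fx=np.cos(A)*f[0]+np.sin(A)*f[1]; fy=-np.sin(A)*f[0]+np.cos(A)*f[1]
    print("t",round(s["clock"],2),"case",incase(s["eef_pos"]).round(1),"tilt",round(np.arctan2(a@[np.cos(A),np.sin(A),0],-a[2]),3),"roterr",(R.inv()*want(np.arctan2(a@[np.cos(A),np.sin(A),0],-a[2]))).as_rotvec().round(3),"F",np.round([fx,fy,f[2]],1),"open",round(s["opening"],2))
E
python3 -c "
from h import *
print(O,case(-110,0,6)); go(-125,0,200,0)"
```

```text
[492.64231718 -84.50431512] [ 438.40890026 -180.20560293    6.        ]
tool shift [ 345.2 -302.1   31. ] turn [-0.001 -0.    -0.725]
```

```bash
python3 -m creep '[{"x":35,"y":-30,"z":3,"hand":0},{"x":35,"y":-30,"z":3},{"x":35,"y":-30,"z":3},{"x":35,"y":-30,"z":3},{"x":35,"y":-30,"z":3},{"x":35,"y":-30,"z":3},{"x":35,"y":-30,"z":3},{"x":35,"y":-30,"z":3},{"x":35,"y":-30,"z":3},{"x":30,"y":-32,"z":4},{"rz":-0.121},{"rz":-0.121},{"rz":-0.121},{"rz":-0.121},{"rz":-0.121},{"rz":-0.12},{},{}]' 20; python3 - <<'E'
from h import *
where(); go(-125,0,200,0)
c=get_calibration("wrist"); im=grab_frame("wrist")[:,:,::-1]; cv2.imwrite("pics/w1.png",im)
for p in [(-110,0,6),(-93.5,42,40),(-93.5,-42,40),(-23.5,42,40),(-23.5,-42,40)]: print(p,proj(c,case(*p)).round())
E
```

```text
t 0.1 case [-583.8    3.   230.6] tilt 0.001 roterr [-0.001  0.    -0.725] F [-0.4  0.2 -0.4] open 1.0
tool shift [ 345.2 -302.1   31. ] turn [-0.001 -0.    -0.725]
(-110, 0, 6) [  37. -139.]
(-93.5, 42, 40) [ -16. -131.]
(-93.5, -42, 40) [  36. -191.]
(-23.5, 42, 40) [ -29. -147.]
(-23.5, -42, 40) [  28. -189.]schema error: expected keys x, y, z, rx, ry, rz, hand
```

View pics/w1.png

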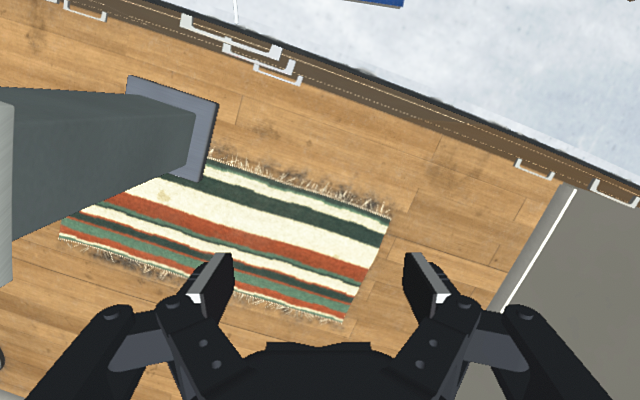

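The move was refused because of its row format, so the wrist picture only shows the floor rug and the open fingers at (210,280) and (430,280). I'll retry with full rows.

```bash
python3 -m creep '[{"x":35,"y":-30,"z":3,"rx":0,"ry":0,"rz":0,"hand":0},{"x":35,"y":-30,"z":3,"rx":0,"ry":0,"rz":0,"hand":0},{"x":35,"y":-30,"z":3,"rx":0,"ry":0,"rz":0,"hand":0},{"x":35,"y":-30,"z":3,"rx":0,"ry":0,"rz":0,"hand":0},{"x":35,"y":-30,"z":3,"rx":0,"ry":0,"rz":0,"hand":0},{"x":35,"y":-30,"z":3,"rx":0,"ry":0,"rz":0,"hand":0},{"x":35,"y":-30,"z":3,"rx":0,"ry":0,"rz":0,"hand":0},{"x":35,"y":-30,"z":3,"rx":0,"ry":0,"rz":0,"hand":0},{"x":35,"y":-30,"z":3,"rx":0,"ry":0,"rz":0,"hand":0},{"x":30,"y":-32,"z":4,"rx":0,"ry":0,"rz":0,"hand":0},{"x":0,"y":0,"z":0,"rx":0,"ry":0,"rz":-0.121,"hand":0},{"x":0,"y":0,"z":0,"rx":0,"ry":0,"rz":-0.121,"hand":0},{"x":0,"y":0,"z":0,"rx":0,"ry":0,"rz":-0.121,"hand":0},{"x":0,"y":0,"z":0,"rx":0,"ry":0,"rz":-0.121,"hand":0},{"x":0,"y":0,"z":0,"rx":0,"ry":0,"rz":-0.121,"hand":0},{"x":0,"y":0,"z":0,"rx":0,"ry":0,"rz":-0.12,"hand":0},{"x":0,"y":0,"z":0,"rx":0,"ry":0,"rz":0,"hand":0}]' 20; python3 - <<'E'
from h import *
where(); go(-125,0,200,0)
c=get_calibration("wrist"); im=grab_frame("wrist")[:,:,::-1]; cv2.imwrite("pics/w2.png",im)
for p in [(-110,0,6),(-93.5,42,40),(-93.5,-42,40),(-23.5,42,40),(-23.5,-42,40)]: print(p,proj(c,case(*p)).round())
E
```

```text
clock: 2.28
eef_pos: [430.9, -193.8, 200.2]
tcp_rot: [-3.141, 0.0, 1.054]
contact_force: [0.8, 0.1, -0.2]
opening: -0.001
grasp_force: 0.0
t 2.27 case [-1.256e+02 -2.000e-01  2.002e+02] tilt -0.0 roterr [-0.     0.    -0.001] F [ 0.5 -0.6 -0.2] open -0.0
tool shift [ 0.6 -0.2  0.2] turn [-0.     0.    -0.001]
(-110, 0, 6) [317. 163.]
(-93.5, 42, 40) [276. 153.]
(-93.5, -42, 40) [357. 153.]
(-23.5, 42, 40) [274.  81.]
(-23.5, -42, 40) [360.  81.]
```

View pics/w2.png

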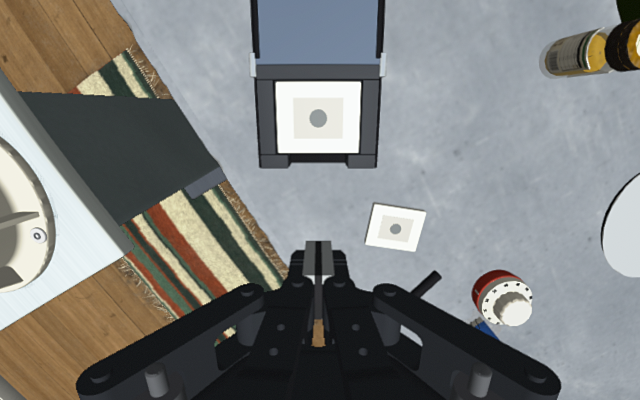

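The wrist picture confirms the fit. The receiver's corners are at about (276,81), (360,81), (358,153) and (276,153), within 1 px of the prediction. The scoop notch is at (317,160). Next I tilt and go in.

```bash
python3 -m creep '[{"x":0,"y":0,"z":10,"rx":0,"ry":0.131,"rz":0,"hand":0},{"x":0,"y":0,"z":10,"rx":0,"ry":0.131,"rz":0,"hand":0},{"x":0,"y":0,"z":10,"rx":0,"ry":0.131,"rz":0,"hand":0},{"x":0,"y":0,"z":10,"rx":0,"ry":0.131,"rz":0,"hand":0},{"x":0,"y":0,"z":10,"rx":0,"ry":0.131,"rz":0,"hand":0},{"x":0,"y":0,"z":0,"rx":0,"ry":0.13,"rz":0,"hand":0},{"x":0,"y":0,"z":0,"rx":0,"ry":0,"rz":0,"hand":0}]'; python3 -c "
from h import *
where(); go(-135,0,50,.785)"
```

```text
clock: 3.2
eef_pos: [436.5, -183.6, 151.4]
tcp_rot: [-3.135, -0.786, 1.046]
contact_force: [-1.0, 0.1, -0.9]
opening: -0.002
grasp_force: 0.0
t 3.2 case [-113.9   -0.   151.4] tilt 0.786 roterr [-0.     0.    -0.007] F [-0.4  0.9 -0.9] open -0.0
tool shift [-86.7   0.6  56.7] turn [-0.    -0.001 -0.007]
```

```bash
python3 -m creep '[{"x":-29,"y":0,"z":19,"rx":0,"ry":0,"rz":-0.006,"hand":0},{"x":-29,"y":0,"z":19,"rx":0,"ry":0,"rz":0,"hand":0},{"x":-29,"y":0.5,"z":19,"rx":0,"ry":0,"rz":0,"hand":0},{"x":0,"y":0,"z":0,"rx":0,"ry":0,"rz":0,"hand":0},{"x":0,"y":0,"z":0,"rx":0,"ry":0,"rz":0,"hand":0}]'; python3 -c "
from h import *
where(); go(-115,0,16.5,.785)
cv2.imwrite('pics/s3.png',cv2.resize(grab_frame('scene')[190:290,270:430,::-1],None,fx=5,fy=5,interpolation=cv2.INTER_CUBIC))"
```

```text
clock: 3.82
eef_pos: [428.1, -201.6, 52.2]
tcp_rot: [3.135, -0.784, 1.064]
contact_force: [-0.1, 0.6, -1.5]
opening: -0.001
grasp_force: 0.0
t 3.83 case [-133.7   -1.6   52.2] tilt 0.784 roterr [0.    0.    0.006] F [ 0.5  0.4 -1.5] open -0.0
tool shift [-11.9  -1.6  38.5] turn [0.    0.001 0.006]
```

View pics/s3.png

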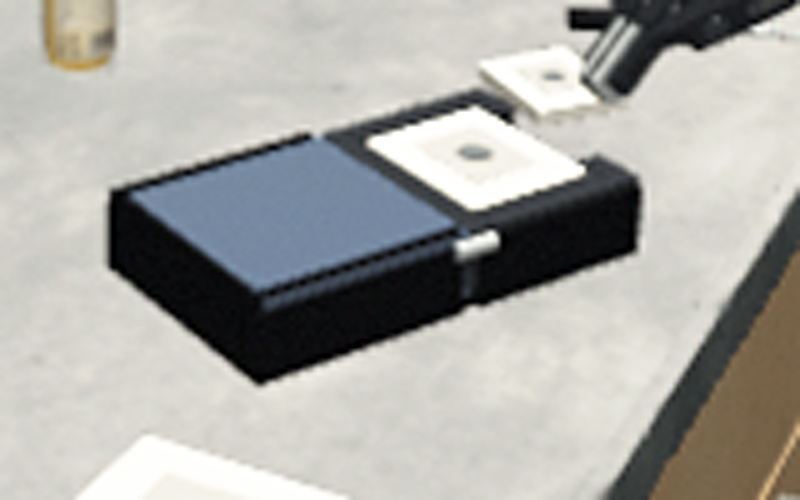

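The crop shows the fingertip at (610,80), behind the case's scoop gap at (540,130). The receiver and case are clear of it.

```bash
python3 -m creep '[{"x":-6,"y":-0.8,"z":19,"rx":0,"ry":0,"rz":0.003,"hand":0},{"x":-6,"y":-0.8,"z":19,"rx":0,"ry":0,"rz":0.003,"hand":0},{"x":0,"y":0,"z":0,"rx":0,"ry":0,"rz":0,"hand":0},{"x":0,"y":0,"z":0,"rx":0,"ry":0,"rz":0,"hand":0}]'; python3 -c "
from h import *
where(); go(-101,0,16.5,.785)"
```

```text
clock: 4.38
eef_pos: [435.2, -184.6, 15.4]
tcp_rot: [-3.14, -0.785, 1.054]
contact_force: [-0.4, 0.3, 0.3]
opening: 0.0
grasp_force: 0.0
t 4.38 case [-115.4    0.6   15.4] tilt 0.785 roterr [-0.001  0.    -0.001] F [0.1 0.5 0.3] open 0.0
tool shift [11.   0.6  9.4] turn [-0.001 -0.    -0.001]
```

```bash
python3 -m creep '[{"x":3.6,"y":0,"z":3.2,"rx":0,"ry":0,"rz":0,"hand":0},{"x":3.6,"y":0.5,"z":3.2,"rx":0,"ry":0,"rz":0,"hand":0},{"x":3.6,"y":0,"z":3.2,"rx":0,"ry":0,"rz":0,"hand":0},{"x":0,"y":0,"z":0,"rx":0,"ry":0,"rz":0,"hand":0}]'; python3 -c "
from h import *
where(); go(-96,0,20,.785)"
```

```text
clock: 4.88
eef_pos: [442.9, -172.3, 16.6]
tcp_rot: [3.141, -0.785, 1.055]
contact_force: [-0.4, 1.3, 0.3]
opening: -0.001
grasp_force: 0.0
t 4.88 case [-100.9   -0.    16.6] tilt 0.785 roterr [0. 0. 0.] F [0.9 1.  0.3] open -0.0
tool shift [ 5.9 -0.   1.1] turn [0. 0. 0.]
```

```bash
python3 -m creep '[{"x":3.1,"y":0,"z":-2,"rx":0,"ry":0,"rz":0,"hand":0},{"x":3.1,"y":0,"z":-2,"rx":0,"ry":0,"rz":0,"hand":0},{"x":3.1,"y":0,"z":-2,"rx":0,"ry":0,"rz":0,"hand":0},{"x":0,"y":0,"z":0,"rx":0,"ry":0,"rz":0,"hand":0}]'; python3 -c "
from h import *
where(); go(-96,0,38,.785)
cv2.imwrite('pics/s4.png',cv2.resize(grab_frame('scene')[190:290,270:430,::-1],None,fx=5,fy=5,interpolation=cv2.INTER_CUBIC))"
```

```text
clock: 5.38
eef_pos: [444.1, -170.8, 27.6]
tcp_rot: [3.141, -0.785, 1.055]
contact_force: [0.4, -0.3, -0.5]
opening: -0.001
grasp_force: 0.0
t 5.38 case [-99.   -0.3  27.6] tilt 0.785 roterr [0.001 0.    0.   ] F [-0.  -0.5 -0.5] open -0.0
tool shift [ 9.4 -0.3 -5.2] turn [0.001 0.    0.   ]
```

View pics/s4.png

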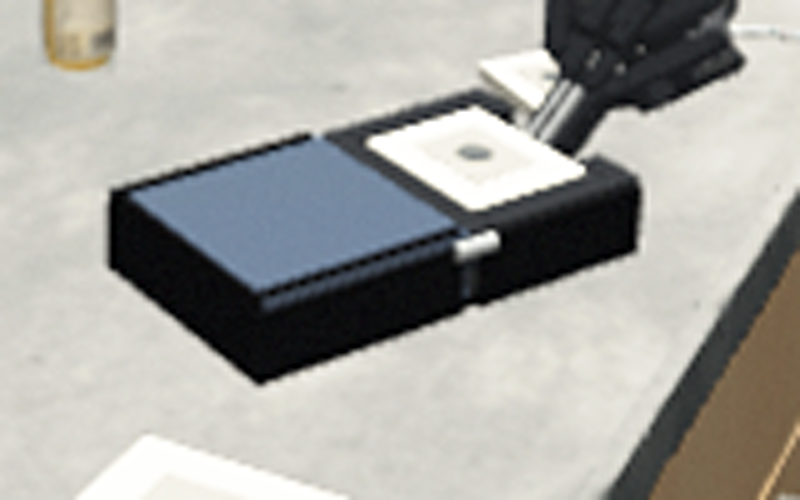

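The finger stands just against the receiver's edge at (535,130), and the receiver hasn't moved. The tip is thinner than I assumed, so I go lower and deeper before lifting.

```bash
python3 -m creep '[{"x":-4,"y":0,"z":2.5,"rx":0,"ry":0,"rz":0,"hand":0},{"x":-4,"y":0,"z":2.5,"rx":0,"ry":0,"rz":0,"hand":0},{"x":-3.6,"y":0,"z":2.5,"rx":0,"ry":0,"rz":0,"hand":0},{"x":0,"y":0,"z":0,"rx":0,"ry":0,"rz":0,"hand":0}]'; python3 -c "
from h import *
where()"; python3 -m creep '[{"x":2.5,"y":0,"z":2.5,"rx":0,"ry":0,"rz":0,"hand":0},{"x":2.5,"y":0,"z":2.5,"rx":0,"ry":0,"rz":0,"hand":0},{"x":2,"y":0,"z":2,"rx":0,"ry":0,"rz":0,"hand":0},{"x":0,"y":0,"z":0,"rx":0,"ry":0,"rz":0,"hand":0}]'; python3 -c "
from h import *
where()"
```

```text
clock: 5.92
eef_pos: [442.3, -173.0, 13.3]
tcp_rot: [-3.14, -0.785, 1.054]
contact_force: [-0.3, 0.5, 0.7]
opening: -0.003
grasp_force: 0.0
t 5.92 case [-1.018e+02  1.000e-01  1.330e+01] tilt 0.785 roterr [-0.     0.    -0.001] F [0.3 0.5 0.7] open -0.0
clock: 6.42
eef_pos: [447.4, -165.5, 13.2]
tcp_rot: [3.14, -0.782, 1.056]
contact_force: [-4.4, -7.0, -2.4]
opening: -0.003
grasp_force: 3.5
t 6.42 case [-92.8  -0.5  13.2] tilt 0.782 roterr [0.001 0.    0.001] F [-8.2  0.4 -2.4] open -0.0
```

```bash
python3 -m creep '[{"x":0.5,"y":0,"z":-2.5,"rx":0,"ry":0,"rz":0,"hand":0},{"x":2.1,"y":0,"z":-2.1,"rx":0,"ry":0,"rz":0,"hand":0},{"x":2.1,"y":0,"z":-2.1,"rx":0,"ry":0,"rz":0,"hand":0}]'; python3 -c "
from h import *
where()"; python3 -m creep '[{"x":2.1,"y":0,"z":-2.1,"rx":0,"ry":0,"rz":0,"hand":0},{"x":2.1,"y":0,"z":-2.1,"rx":0,"ry":0,"rz":0,"hand":0},{"x":0,"y":0,"z":0,"rx":0,"ry":0,"rz":0,"hand":0}]'; python3 -c "
from h import *
where()
cv2.imwrite('pics/s5.png',cv2.resize(grab_frame('scene')[190:290,270:430,::-1],None,fx=5,fy=5,interpolation=cv2.INTER_CUBIC))"
```

```text
clock: 6.8
eef_pos: [446.8, -166.4, 21.8]
tcp_rot: [3.14, -0.784, 1.056]
contact_force: [-3.1, -6.5, -0.8]
opening: 0.001
grasp_force: 2.8
t 6.8 case [-93.8  -0.5  21.8] tilt 0.784 roterr [0.001 0.    0.   ] F [-7.2 -0.5 -0.8] open 0.0
clock: 7.18
eef_pos: [446.9, -165.9, 28.1]
tcp_rot: [3.141, -0.785, 1.055]
contact_force: [-0.9, -3.1, 0.1]
opening: 0.002
grasp_force: 1.4
t 7.17 case [-93.4  -0.4  28.1] tilt 0.785 roterr [0.001 0.    0.   ] F [-3.1 -0.8  0.1] open 0.0
```

View pics/s5.png

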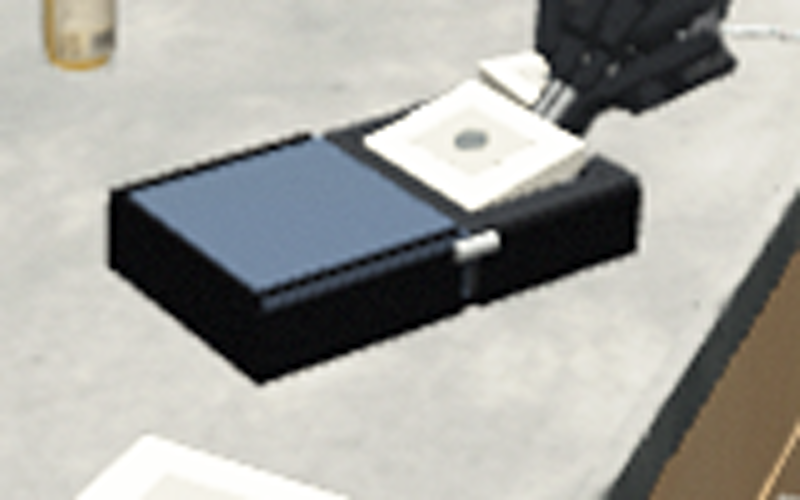

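The crop shows the receiver's scoop-side edge lifted about 10°. The far edge is still in the cutout at (420,190) and the fingertips are under the edge at (555,100). I carry on lifting.

```bash
python3 -m creep '[{"x":2.5,"y":0,"z":-2.2,"rx":0,"ry":0,"rz":0,"hand":0},{"x":2.5,"y":0,"z":-2.2,"rx":0,"ry":0,"rz":0,"hand":0},{"x":2.5,"y":0,"z":-2.2,"rx":0,"ry":0,"rz":0,"hand":0}]'; python3 -c "
from h import *
where()"; python3 -m creep '[{"x":2.6,"y":0,"z":-2,"rx":0,"ry":0,"rz":0,"hand":0},{"x":2.6,"y":0,"z":-2,"rx":0,"ry":0,"rz":0,"hand":0},{"x":2.6,"y":0,"z":-2,"rx":0,"ry":0,"rz":0,"hand":0}]'; python3 -c "
from h import *
where()
im=np.ascontiguousarray(grab_frame('scene')[:,:,::-1]); c=get_calibration('scene'); cv2.imwrite('pics/full6.png',im)
for p in [(-91.3,42,55.6),(-91.3,-42,55.6),(-27.9,42,26)]: print(proj(c,case(*p)).round())
cv2.imwrite('pics/s6.png',cv2.resize(im[170:290,270:430],None,fx=5,fy=5,interpolation=cv2.INTER_CUBIC))"
```

```text
clock: 7.6
eef_pos: [446.9, -164.7, 38.1]
tcp_rot: [-3.141, -0.786, 1.055]
contact_force: [-0.2, 0.6, -0.6]
opening: 0.001
grasp_force: 0.2
t 7.6 case [-92.3   0.2  38.1] tilt 0.786 roterr [-0.  0. -0.] F [ 0.4  0.5 -0.6] open 0.0
clock: 7.98
eef_pos: [447.7, -164.0, 47.8]
tcp_rot: [-3.141, -0.785, 1.055]
contact_force: [-0.3, 0.3, 0.2]
opening: -0.002
grasp_force: 0.2
t 7.97 case [-91.3  -0.   47.8] tilt 0.785 roterr [ 0. -0. -0.] F [0.1 0.4 0.2] open -0.0
[387. 218.]
[364. 205.]
[365. 236.]
```

View pics/s6.png

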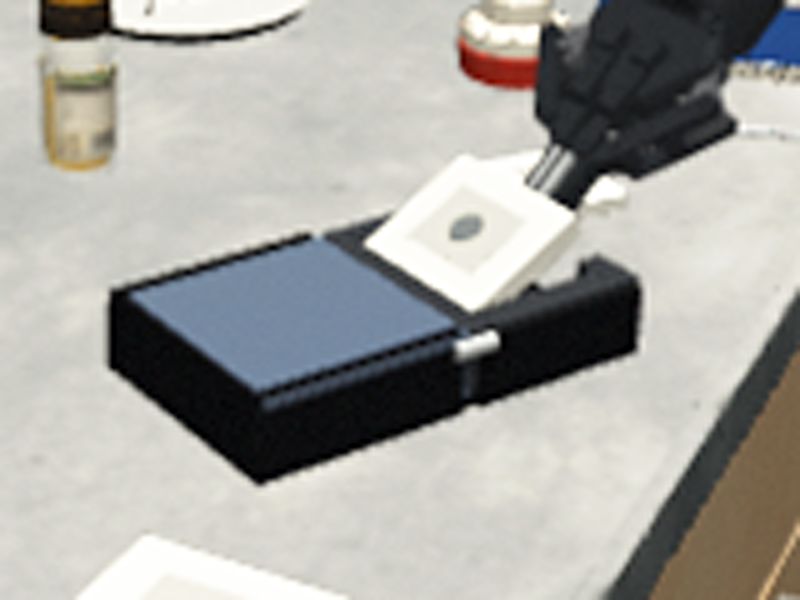

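The crop shows the receiver at about 30°, its far edge in the cutout at (420,280) and its near bottom corner at (578,215). The finger is under the edge, and the contact forces are below 1 N.

```bash
python3 -m creep '[{"x":3.9,"y":0,"z":-0.2,"rx":0,"ry":0,"rz":0,"hand":0},{"x":3.9,"y":0,"z":-0.2,"rx":0,"ry":0,"rz":0,"hand":0},{"x":3.9,"y":0,"z":-0.2,"rx":0,"ry":0,"rz":0,"hand":0},{"x":3.9,"y":0,"z":-0.2,"rx":0,"ry":0,"rz":0,"hand":0},{"x":0,"y":0,"z":0,"rx":0,"ry":0,"rz":0,"hand":0}]'; python3 -c "
from h import *
where(); go(-68,0,71,.52)
im=np.ascontiguousarray(grab_frame('scene')[:,:,::-1]); k=blob(im[:,:370].min(2)>170,(362,215)); print(cv2.minAreaRect(k), cv2.approxPolyDP(k,3,True)[:,0].tolist())"
```

```text
clock: 8.65
eef_pos: [452.9, -154.8, 59.3]
tcp_rot: [3.141, -0.785, 1.055]
contact_force: [-0.1, -1.0, -0.6]
opening: -0.002
grasp_force: 0.1
t 8.65 case [-80.7  -0.1  59.3] tilt 0.785 roterr [0. 0. 0.] F [-0.9 -0.4 -0.6] open -0.0
tool shift [17.2 -0.1  0.7] turn [ 0.    -0.265  0.   ]
((187.5, 268.0), (262.0, 363.0), 90.0) [[369, 141], [344, 137], [340, 149], [320, 151], [313, 147], [311, 137], [263, 163], [263, 194], [258, 199], [254, 197], [261, 200], [262, 222], [255, 230], [237, 230], [231, 224], [230, 203], [241, 199], [230, 192], [234, 179], [104, 251], [105, 256], [96, 266], [107, 261], [109, 278], [101, 286], [112, 284], [120, 266], [122, 273], [98, 300], [102, 322], [99, 331], [73, 350], [53, 355], [32, 352], [26, 347], [12, 302], [6, 305], [10, 342], [31, 381], [31, 388], [22, 399], [162, 294], [263, 323], [275, 330], [274, 342], [230, 399], [319, 399], [369, 322], [369, 251], [320, 267], [290, 243], [292, 226], [344, 212], [345, 220], [363, 231], [369, 229], [369, 188], [360, 182], [362, 172], [369, 178], [363, 171], [369, 170]]
```

```bash
python3 -m creep '[{"x":3.45,"y":0,"z":-0.3,"rx":0,"ry":-0.053,"rz":0,"hand":0},{"x":3.45,"y":0,"z":-0.3,"rx":0,"ry":-0.053,"rz":0,"hand":0},{"x":3.45,"y":0,"z":-0.3,"rx":0,"ry":-0.053,"rz":0,"hand":0},{"x":3.45,"y":0,"z":-0.3,"rx":0,"ry":-0.053,"rz":0,"hand":0},{"x":3.45,"y":0,"z":-0.3,"rx":0,"ry":-0.053,"rz":0,"hand":0},{"x":0,"y":0,"z":0,"rx":0,"ry":0,"rz":0,"hand":0}]'; python3 -c "
from h import *
where(); go(-51.5,0,77,.25)"
```

```text
clock: 9.45
eef_pos: [459.3, -143.7, 71.6]
tcp_rot: [3.14, -0.52, 1.057]
contact_force: [-0.1, 0.0, 0.2]
opening: 0.0
grasp_force: 0.1
t 9.45 case [-67.9  -0.2  71.6] tilt 0.52 roterr [0.    0.    0.002] F [-0.   0.1  0.2] open 0.0
tool shift [16.9 -0.2  3.4] turn [ 0.001 -0.27   0.002]
```

```bash
python3 -m creep '[{"x":2.9,"y":0,"z":0.2,"rx":0,"ry":-0.045,"rz":0,"hand":0},{"x":2.9,"y":0,"z":0.2,"rx":0,"ry":-0.045,"rz":0,"hand":0},{"x":2.9,"y":0,"z":0.2,"rx":0,"ry":-0.045,"rz":0,"hand":0},{"x":2.9,"y":0,"z":0.2,"rx":0,"ry":-0.045,"rz":0,"hand":0},{"x":2.9,"y":0,"z":0.2,"rx":0,"ry":-0.045,"rz":0,"hand":0},{"x":2.9,"y":0,"z":0.2,"rx":0,"ry":-0.045,"rz":0,"hand":0},{"x":0,"y":0,"z":0,"rx":0,"ry":0,"rz":0,"hand":0}]'; python3 -c "
from h import *
where(); go(-40,0,80,0.1)
im=np.ascontiguousarray(grab_frame('scene')[:,:,::-1]);c=get_calibration('scene')
cv2.imwrite('pics/full7.png',im)
# is the receiver's upright face seen? probe its predicted middle, at theta 90 and at 45, and old flat place
for p in [(-22,-25,60),(-22,25,60),(-22,25,80),(-22,25,90),(-22,25,105),(-60,30,40),(-60,-30,40)]:
    u=proj(c,case(*p)).round().astype(int); print(p,u,im[u[1],u[0]])"
```

```text
clock: 10.32
eef_pos: [467.0, -129.4, 76.7]
tcp_rot: [-3.141, -0.251, 1.056]
contact_force: [0.8, 1.2, -0.1]
opening: -0.002
grasp_force: 0.0
t 10.32 case [-51.7   0.1  76.7] tilt 0.251 roterr [-0.001 -0.     0.001] F [ 1.4 -0.1 -0.1] open -0.0
tool shift [12.2  0.1 -0.3] turn [-0.001 -0.151  0.001]
(-22, -25, 60) [346 213] [138 150 152]
(-22, 25, 60) [359 221] [126 138 139]
(-22, 25, 80) [359 213] [123 136 137]
(-22, 25, 90) [360 209] [146 159 162]
(-22, 25, 105) [360 203] [244 253 254]
(-60, 30, 40) [373 225] [21 21 19]
(-60, -30, 40) [357 216] [115 128 130]
```

```bash
python3 -m creep '[{"x":3.1,"y":0,"z":0,"rx":0,"ry":-0.025,"rz":0,"hand":0},{"x":3.1,"y":0,"z":0,"rx":0,"ry":-0.025,"rz":0,"hand":0},{"x":3.1,"y":0,"z":0,"rx":0,"ry":-0.025,"rz":0,"hand":0},{"x":3.1,"y":0,"z":0,"rx":0,"ry":-0.025,"rz":0,"hand":0},{"x":3.1,"y":0,"z":0,"rx":0,"ry":-0.025,"rz":0,"hand":0},{"x":3.1,"y":0,"z":0,"rx":0,"ry":-0.025,"rz":0,"hand":0},{"x":0,"y":0,"z":0,"rx":0,"ry":0,"rz":0,"hand":0}]'; python3 -c "
from h import *
where(); go(-22,0,80,0.1)
im=np.ascontiguousarray(grab_frame('scene')[:,:,::-1]);c=get_calibration('scene')
cv2.imwrite('pics/full8.png',im)
for p in [(-22,25,80),(-22,25,90),(10,25,40),(40,30,40),(60,0,40),(10,0,54),(10,30,54),(30,-30,54)]:
    u=proj(c,case(*p)).round().astype(int); print(p,u,im[u[1],u[0]])"
```

```text
clock: 11.25
eef_pos: [475.8, -114.0, 80.0]
tcp_rot: [-3.14, -0.101, 1.055]
contact_force: [-0.4, -0.2, 0.7]
opening: -0.003
grasp_force: 0.0
t 11.25 case [-33.9   0.2  80. ] tilt 0.101 roterr [-0.001  0.    -0.   ] F [-0.3  0.2  0.7] open -0.0
tool shift [11.9  0.2  1.2] turn [-0.001 -0.001 -0.   ]
(-22, 25, 80) [359 213] [143 155 159]
(-22, 25, 90) [360 209] [253 255 255]
(10, 25, 40) [348 232] [157 134 115]
(40, 30, 40) [338 236] [158 135 114]
(60, 0, 40) [323 233] [159 136 116]
(10, 0, 54) [341 222] [129 112  97]
(10, 30, 54) [349 227] [130 112  97]
(30, -30, 54) [327 220] [162 140 119]
```

```bash
python3 -m creep '[{"x":2.5,"y":0,"z":0,"rx":0,"ry":-0.02,"rz":0,"hand":0},{"x":2.5,"y":0,"z":0,"rx":0,"ry":-0.02,"rz":0,"hand":0},{"x":2.5,"y":0,"z":0,"rx":0,"ry":-0.02,"rz":0,"hand":0},{"x":2.5,"y":0,"z":0,"rx":0,"ry":-0.02,"rz":0,"hand":0},{"x":0,"y":0,"z":0,"rx":0,"ry":0,"rz":0,"hand":0},{"x":0,"y":0,"z":0,"rx":0,"ry":0,"rz":0,"hand":0}]'; python3 -c "
from h import *
where(); 
im=np.ascontiguousarray(grab_frame('scene')[:,:,::-1]);c=get_calibration('scene')
cv2.imwrite('pics/full9.png',im)
for p in [(-22,25,80),(-22,25,90),(10,25,40),(40,30,40),(60,0,40),(10,0,54),(10,30,54),(30,-30,54)]:
    u=proj(c,case(*p)).round().astype(int); print(p,u,im[u[1],u[0]])"
```

```text
clock: 12.05
eef_pos: [480.6, -105.6, 80.8]
tcp_rot: [-3.141, -0.021, 1.054]
contact_force: [0.5, 0.7, -0.6]
opening: -0.0
grasp_force: 0.0
t 12.05 case [-24.2   0.1  80.8] tilt 0.021 roterr [-0.001  0.    -0.001] F [ 0.8 -0.1 -0.6] open -0.0
(-22, 25, 80) [359 213] [36 32 31]
(-22, 25, 90) [360 209] [111 112 111]
(10, 25, 40) [348 232] [154 169 173]
(40, 30, 40) [338 236] [159 135 117]
(60, 0, 40) [323 233] [156 134 112]
(10, 0, 54) [341 222] [  5 147 254]
(10, 30, 54) [349 227] [186 229 253]
(30, -30, 54) [327 220] [159 144 127]
```

The orange screen now shows at (341,222), so it has toppled. I back off behind its edge and look.

```bash
python3 -m creep '[{"x":-10,"y":0,"z":-10,"rx":0,"ry":0,"rz":0,"hand":0},{"x":-15,"y":0,"z":-15,"rx":0,"ry":0,"rz":0,"hand":0},{"x":-15,"y":0,"z":-15,"rx":0,"ry":-0.02,"rz":0,"hand":0},{"x":0,"y":0,"z":0,"rx":0,"ry":0,"rz":0,"hand":0}]'; python3 - <<'E'
from h import *
where()
c=get_calibration("wrist"); im=grab_frame("wrist")[:,:,::-1].copy(); cv2.imwrite("pics/w9.png",im)
for p in [(-22,0,40),(-36,-42,54),(-36,42,54),(34,42,54),(34,-42,54)]: print(p,proj(c,case(*p)).round())
E
```

```text
clock: 12.6
eef_pos: [461.4, -142.2, 122.0]
tcp_rot: [3.139, -0.0, 1.053]
contact_force: [0.2, 1.2, -0.9]
opening: -0.002
grasp_force: 0.0
t 12.6 case [-65.6  -1.2 122. ] tilt 0.0 roterr [ 0.003 -0.    -0.002] F [ 1.2  0.4 -0.9] open -0.0
(-22, 0, 40) [315. 152.]
(-36, -42, 54) [372. 174.]
(-36, 42, 54) [258. 174.]
(34, 42, 54) [252.  73.]
(34, -42, 54) [377.  72.]
```

View pics/w9.png

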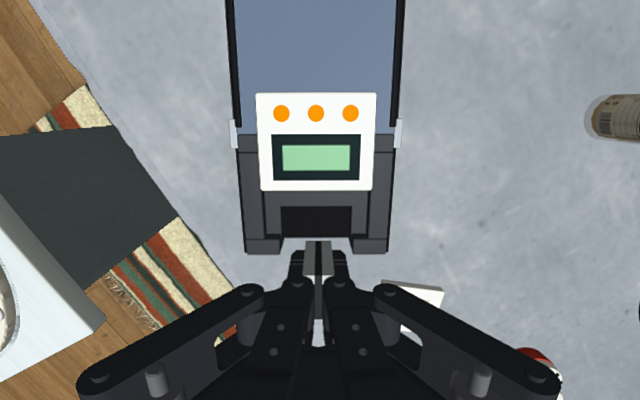

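The wrist picture shows the receiver screen up, with corners at about (257,93), (375,93), (375,190) and (262,190). Its near end still overhangs the cutout at (315,200), so I work out how far to push.

```bash
python3 - <<'E'
from h import *
s=sense(); c=get_calibration("wrist"); im=cv2.imread("pics/w9.png")
m=(im.min(2)>190).astype(np.uint8); m[:, :240]=0; m[:,390:]=0; m[200:]=0
k=blob(m,(316,98)); W=np.array([incase(onz(c,p[0].astype(float),54))[:2] for p in k],np.float32); print(cv2.minAreaRect(W)); print(W.min(0),W.max(0))
go(-80,1,60,0)
E
```

```text
((-13.019695281982422, -0.10072708129882812), (82.50379943847656, 68.5315933227539), 89.92119598388672)
[-47.260105 -41.38063 ] [21.300919 41.12122 ]
tool shift [-15.   -1.9  61.2] turn [ 0.002 -0.    -0.001]
```

```bash
python3 -m creep '[{"x":-12,"y":-1,"z":10,"rx":0,"ry":0,"rz":0,"hand":0},{"x":0,"y":0,"z":23,"rx":0,"ry":0,"rz":0,"hand":0},{"x":0,"y":0,"z":23,"rx":0,"ry":0,"rz":0,"hand":0},{"x":0,"y":0,"z":21,"rx":0,"ry":0,"rz":0,"hand":0},{"x":0,"y":0,"z":0,"rx":0,"ry":0,"rz":0,"hand":0},{"x":0,"y":0,"z":0,"rx":0,"ry":0,"rz":0,"hand":0}]'; python3 -c "
from h import *
where(); go(-60,0,45,0)"
```

```text
clock: 13.4
eef_pos: [453.9, -150.8, 43.1]
tcp_rot: [-3.141, 0.0, 1.055]
contact_force: [0.6, 0.4, 0.7]
opening: -0.004
grasp_force: 0.0
t 13.4 case [-76.8   1.   43.1] tilt -0.0 roterr [-0.001  0.    -0.   ] F [ 0.6 -0.3  0.7] open -0.0
tool shift [16.8  1.  -1.9] turn [-0.001  0.    -0.   ]
```

```bash
python3 -m creep '[{"x":4,"y":1,"z":-2,"rx":0,"ry":0,"rz":0,"hand":0},{"x":4,"y":0,"z":0,"rx":0,"ry":0,"rz":0,"hand":0},{"x":4,"y":0,"z":0,"rx":0,"ry":0,"rz":0,"hand":0},{"x":4,"y":0,"z":0,"rx":0,"ry":0,"rz":0,"hand":0},{"x":4,"y":0,"z":0,"rx":0,"ry":0,"rz":0,"hand":0},{"x":4,"y":0,"z":0,"rx":0,"ry":0,"rz":0,"hand":0}]'; python3 -c "
from h import *
where()"; python3 -m creep '[{"x":4,"y":0,"z":0,"rx":0,"ry":0,"rz":0,"hand":0},{"x":4,"y":0,"z":0,"rx":0,"ry":0,"rz":0,"hand":0},{"x":4,"y":0,"z":0,"rx":0,"ry":0,"rz":0,"hand":0},{"x":0,"y":0,"z":0,"rx":0,"ry":0,"rz":0,"hand":0}]'; cat > m.py <<'E'
from h import *
where()
c=get_calibration("wrist"); im=grab_frame("wrist")[:,:,::-1].copy()
m=(im.min(2)>190).astype(np.uint8)
n,l,st,ce=cv2.connectedComponentsWithStats(m)
for i in range(1,n):
    if st[i][4]>800:
        k=np.argwhere(l==i)[:,::-1]; W=np.array([incase(onz(c,p,54))[:2] for p in cv2.convexHull(k.astype(np.float32))[:,0]],np.float32); print(st[i],W.min(0).round(1),W.max(0).round(1),cv2.minAreaRect(W))
E
python3 m.py
```

```text
clock: 14.15
eef_pos: [466.9, -130.2, 45.2]
tcp_rot: [-3.142, 0.0, 1.055]
contact_force: [-1.5, -0.0, 0.7]
opening: -0.002
grasp_force: 0.5
t 14.15 case [-52.4  -0.1  45.2] tilt -0.0 roterr [-0.  0. -0.] F [-0.8  1.3  0.7] open -0.0
clock: 14.65
eef_pos: [472.9, -119.7, 45.2]
tcp_rot: [3.142, -0.0, 1.055]
contact_force: [-1.5, 0.6, 0.1]
opening: -0.004
grasp_force: 0.0
t 14.65 case [-40.3  -0.2  45.2] tilt 0.0 roterr [ 0. -0. -0.] F [-0.3  1.6  0.1] open -0.0
[  225    99   187   143 14119] [-28.5 -42. ] [39.6 40.7] ((5.601192474365234, -0.6383514404296875), (82.72647094726562, 68.08702850341797), 89.94535064697266)
[  0 361  41  39 812] [-153.5  188.8] [-116.7  223.3] ((-141.11920166015625, 201.598388671875), (29.569608688354492, 40.24075698852539), 65.9111557006836)
```

```bash
python3 -m creep '[{"x":4,"y":0,"z":0,"rx":0,"ry":0,"rz":0,"hand":0},{"x":4,"y":0,"z":0,"rx":0,"ry":0,"rz":0,"hand":0},{"x":4,"y":0,"z":0,"rx":0,"ry":0,"rz":0,"hand":0},{"x":4,"y":0,"z":0,"rx":0,"ry":0,"rz":0,"hand":0},{"x":4,"y":0,"z":0,"rx":0,"ry":0,"rz":0,"hand":0},{"x":4,"y":0,"z":0,"rx":0,"ry":0,"rz":0,"hand":0},{"x":4,"y":0,"z":0,"rx":0,"ry":0,"rz":0,"hand":0},{"x":4,"y":0,"z":0,"rx":0,"ry":0,"rz":0,"hand":0}]'; python3 -c "
from h import *
where()"; python3 -m creep '[{"x":-8,"y":0,"z":0,"rx":0,"ry":0,"rz":0,"hand":0},{"x":-12,"y":0,"z":-4,"rx":0,"ry":0,"rz":0,"hand":0},{"x":-20,"y":0,"z":-20,"rx":0,"ry":0,"rz":0,"hand":0},{"x":-20,"y":0,"z":-30,"rx":0,"ry":0,"rz":0,"hand":0},{"x":0,"y":0,"z":-30,"rx":0,"ry":0,"rz":0,"hand":0},{"x":0,"y":0,"z":0,"rx":0,"ry":0,"rz":0,"hand":0},{"x":0,"y":0,"z":0,"rx":0,"ry":0,"rz":0,"hand":0}]'; python3 m.py
python3 -c "
from h import *
for n in ('top','scene'):
    im=grab_frame(n)[:,:,::-1]; a=cv2.imread(f'pics/{n}0.png'); c=get_calibration(n)
    for nm,p,z in [('timer',(555,-446),50),('spice',(731,-209),100),('honey',(731,-42),100),('salt',(737,64),80)]:
        u=proj(c,[*p,z*.6]).astype(int); s=np.s_[max(0,u[1]-14):u[1]+14,u[0]-12:u[0]+12]; print(n,nm,u,np.abs(im[s].astype(int)-a[s]).max(2).__gt__(60).sum())
"
```

```text
clock: 15.7
eef_pos: [488.6, -91.9, 45.2]
tcp_rot: [3.142, -0.0, 1.055]
contact_force: [0.3, -0.7, -0.3]
opening: -0.002
grasp_force: 0.2
t 15.7 case [-8.4 -0.1 45.2] tilt 0.0 roterr [ 0. -0. -0.] F [-0.5 -0.6 -0.3] open -0.0
clock: 16.58
eef_pos: [458.3, -144.6, 128.9]
tcp_rot: [-3.141, 0.0, 1.054]
contact_force: [-0.4, 0.9, -0.2]
opening: 0.003
grasp_force: 0.0
t 16.57 case [-69.2   0.3 128.9] tilt -0.0 roterr [-0.     0.    -0.001] F [ 0.6  0.8 -0.2] open 0.0
[ 256    8  125  107 7282] [  3.1 -42.4] [71.5 40.7] ((37.29072189331055, -0.8569488525390625), (83.13264465332031, 68.41334533691406), 89.96215057373047)
[   0  214   98  164 5968] [-264.1  208.5] [-73.8 347.6] ((-187.5675506591797, 263.0677185058594), (99.38280487060547, 205.18154907226562), 67.99136352539062)
top timer [400 185] 0
top spice [315 144] 0
top honey [264 155] 0
top salt [231 161] 0
scene timer [374 176] 372
scene spice [283 182] 0
scene honey [248 205] 0
scene salt [219 227] 0
```

The receiver spans case x from 3 to 72 mm and lies flat and square on the pad, clear of the cutout edge at -22. The jars, the salt shaker and the timer haven't moved. In the scene view the arm hides the timer, but the top view shows it in the same place.

```bash
python3 -c "
from rig import *
print(sign_off())"
```

```text
the job is handed in; nothing more can be done
None
```

The receiver was turned over like a page and now lies flat, screen up, on the pad, clear of the cutout; the jars, salt shaker and timer haven't moved, and the job was handed in at about 17 s.

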